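Load and close the leather embossing press

ROBOT

A 6-joint arm with a two-finger parallel gripper is mounted at the origin on the work surface. World frame = base frame: x ahead of the robot, y to its left, z up, the work surface at z = 0. Lengths are in m, angles in degrees, forces in N, time in s.
With the tool pointing down it reaches from about 0.375 to 0.9 m from the base axis. Payload 3.1 kg.
Tool frame: the origin (TCP) lies between the finger pads; the fingertips stand 11 mm ahead of it and the grasp point (between the pads) lies 8 mm behind it; z points along the fingers, y is the line along which they close (so a half turn about z gives the same grasp; the last joint's range is limited). The gripper opens to 87 mm and grips with 3 to 60 N. Pads are 19 mm wide; open, the fingers measure 117 mm over their backs; the gripper's body (75 mm by 190 mm) begins 51 mm behind the grasp point.
Start: joints at [-74.57, 30.224, 82.088, -0, 67.689, -10.227], TCP at [0.271, -0.563, 0.234] pointing down, gripper open.
Joint ranges: [-176.69, 176.69], [-43.24, 126.21], [12.49, 139.97], [-82, 262], [0, 151.66], [-163.58, 163.58]. Speed limits (degrees/s): [159.86, 159.86, 180, 180, 180, 180].

INTERFACE

Orientations are given as a 3x3 rotation matrix whose columns are the frame's x, y, z axes.
In Python, from rig import bot, viewer, workorder, models gives the robot as it stands.
- The arm moves only by the shell command python3 -m jog 'ROWS'. ROWS is JSON, a list of rows, each a list of 7 numbers: the opening, from 0 (shut) to 1 (fully open), then the shift along the tool's x, y, z in m, then the turn, a rotation vector about the tool's x, y, z in degrees. In form: [[claw, x, y, z, ax, ay, az], ...]. A call has 1 to 20 rows; each row is the pose to reach, as a shift and turn from the pose commanded when the call began, along the tool's axes at that moment; what a row does not reach only later rows make up. A row lasts 1/8 s, in which the tool goes at most 62.5 mm and 10.7 degrees, less where a joint would pass 70% of its speed; a pose out of reach is approached as far as the arm can. A call with a gripper value outside its range is refused whole. The fingers move at their own pace and stop on an object; the grip force is fixed at half the most. Time passes only in rows, so rows that repeat a pose let the fingers close. It gives the time, the measured TCP pose, the force, the opening and the grip force at its end, in the units of the state.
- bot.read_state(): the state, without advancing time (a new reading comes with each control period).
- viewer.capture(name): name is "side" or "top" or "wrist"; returns (picture, depth): 400x640x3 uint8, blue, green, red; 400x640 float32, m along the optical axis (not along the pixel's ray), 0 where there is no reading.
- viewer.camera_info(name): a dict with "fx", "fy", "cx", "cy" (pixels), "world_to_cam" (4x4, takes a point from world to camera coordinates). Camera axes: x right, y down, z forward; pixel columns grow to the right and rows downward; lengths in m; the calibration is good to about 2 mm. The wrist camera is an equidistant fisheye: a pixel r from the principal point sees the ray r / f radians off the axis. A picture is of the moment at which its call begins: read the wrist's pose just before it. camera_info takes no time and is no camera call; for the wrist camera it gives the pose at the moment of the call.
- workorder.hand_in(): hands the job in; it is judged then, once.
Trained networks look in the newest picture that a camera, given by its name, has taken for a name from the list of things; names that differ only in an ending like _2 or _b are one class to them, and where a whole thing is asked for, a point or a joint stands for the part that bears it (a point fixed in the world has none). Each returns a list of dicts, best first, with "p" (0 to 1); they miss things now and then, are a little off and sometimes report something else, mostly with a low value. They report only what shows in the picture. A call takes as long as a camera call. They do not tell look-alikes from the thing itself.
- models.outline_of(camera, thing): "mask" (400x640 bool, what is visible of it).
- models.tip_of(camera, thing): "xyz" ([x, y, z] in m, in world coordinates, good to about 4 mm: a listed point, or the origin of a listed thing).
The state is a dict: "time_s": time; "joint_positions": joint angles; "qvel": joint speeds; "tau": joint torques, N m; "position": TCP position; "tcp_rot": TCP orientation; "force": force on the tool from outside, world axes, zero at the start; "moment": the same for the moment, N m; "opening": opening from 0.0 (shut) to 1.0 (fully open); "grasp_force": force on a finger pad.
Only numpy, scipy, OpenCV 4.12 (cv2) and the standard library are available. Lean on these libraries where they do the work, as an engineer would, in place of code of your own. Each camera call takes 0.05 s, during which the arm holds its last target. There are 200 camera calls.

TASK

Load the embossing press on the bench: first slide the wide wooden bed block all the way home into the pocket, up against the back stop; next lay the green backing board flat on it in the channel between the black ribs, short end against the back stop; then lay the brass die plate squarely on the board in the same way. Finally lower the press's hinged cover gently right down onto its stop and let go, leaving everything else on the bench where it was.

Things in the scene. Friction and masses are not known exactly. Their poses are not given: they have to be found in the camera images.
- jig: Embossing press, fixed. Origin on the bench at the centre of its open-topped pocket; x points from the open mouth to the back stop, z up. No floor: the block slides on the bench. Slick blue nylon rails: inner faces y = +-53 mm, x = -60 to 60, 25 high, 12 thick; from x = -60 wings of equal height flare at 15 deg to y = +-74 at x = -141. Hinge brackets x = 90 to 120, y = +-58, 85 high.
- back_stop (a point): Foot of the aluminium back stop's front face, at jig x = 60 mm, y = 0, on the bench. The stop is 128 mm wide, 60 mm high, 15 mm thick; axes as the jig's.
- cover (a joint): Hinge of the steel pressing cover (152 x 84 x 10 mm), rad: 0 = level on its stop (underside 65 mm above the bench, 3 mm above a correct stack), about 1.6 = upright; range 0 to 1.9. The hinge is stiff (0.6 N m): the cover stays where it is left. Gently: under about 0.2 m/s at the handle (1.2 rad/s) over the last 0.25 rad.
- cover_handle (a point): Middle of the black handle bar on the cover's free end, 195 mm from the hinge axis: round, 12 mm thick, 84 mm long along the jig's y, held by two arms at y = +-38 mm; between bar and plate is an open gap of 37 mm. Turns with the cover.
- cover_hinge (a point): Point on the cover's hinge axis, at jig x = 105 mm, 70 mm above the bench; the axis runs along the jig's y. As the cover closes the handle swings from above the hinge towards the jig's -x and down.
- bed: Bed block: brown wood, 120 (x) x 100 (y) x 36 mm, 0.4 kg, too wide to grasp. Origin: centre of underside; x roughly towards the pocket at the start. Four black ribs on top, to 59 mm above the underside, form a channel 67 mm wide along x; they lie at |y| 33.5 to 50, x = 27 to 60 and -50 to -17, with finger gaps between. Fully home: touching the back stop, origin on the jig's origin.
- board: Backing board: green plastic plate 110 (x) x 62 (y) x 14 mm, 0.12 kg. Origin at the centre of its underside. Home: flat on the bed block between the ribs, one short end against the back stop, so its origin is at jig x = 5 mm, y = 0, z = 36 mm; either way round.
- die: Die plate: brass plate 110 (x) x 62 (y) x 12 mm with a round dark emblem on top, 0.45 kg. Origin at the centre of its underside. Home: flat on the green board between the ribs, one short end against the back stop, origin at jig x = 5 mm, y = 0, z = 50 mm; either way round.
- glue: Bystander, to be left alone: yellow glue bottle with red cap, standing, 56 mm wide, 150 tall; origin at the centre of its underside.
- spool: Bystander, to be left alone: red thread spool, standing, 52 mm wide, 62 tall; origin at the centre of its underside.
- jar: Bystander, to be left alone: glass jar with steel lid, 64 mm wide, 75 tall; origin at the centre of its underside.
- awl: Bystander, to be left alone: awl-like hand tool lying on the bench; origin at the centre of its underside.
- shoe_last: Bystander, to be left alone: green plastic shoe last, about 200 x 70 x 75 mm; origin at the centre of its underside.
- tape: Bystander, to be left alone: cardboard-coloured ring of tape lying flat, 90 mm across, 25 high; origin at the centre of its underside.
Mind the look-alikes: they are no part of the job. Of the things that look like the board, take the one that is nearest to the robot's base at the start. What is shaped like the bed but pink is not meant.

How it is judged:
By the outcome, as a careful person would: the job done as asked, in the order asked, and still so for the second after the job is handed in, with the robot touching nothing.
It also fails if it takes over 72 s, if anything falls off the work surface, if the arm or the gripper's body presses on something with over 40 N, if the wrist force passes 120 N, or if a joint passes its speed limit or range.

## Working session

There is one attempt and no reset: what is moved stays moved. The work goes in short steps, Python scripts to look and compute and a shell command to move; the robot and the scene stay as the last step left them, time stands still between calls to the robot, and variables do not carry over. Pictures are saved under pics/ and viewed, at most 10 in all, crops included, and the job is handed in when it is done.

```bash
ls; mkdir -p pics; cat > h.py <<'E'
import numpy as np,cv2
from rig import bot,viewer,workorder,models
def pts(cam):
    im,d=viewer.capture(cam); c=viewer.camera_info(cam)
    v,u=np.mgrid[:400,:640]; 
    P=np.stack([(u-c['cx'])/c['fx']*d,(v-c['cy'])/c['fy']*d,d],-1)
    T=np.linalg.inv(c['world_to_cam']); W=P@T[:3,:3].T+T[:3,3]; W[d==0]=np.nan
    return im,W
E
python3 - <<'E'
from h import *
for c in ['top','side']:
    im,W=pts(c); cv2.imwrite(f'pics/{c}0.png',im); np.save(f'{c}W.npy',W); cv2.imwrite(f'{c}.png',im)
    for t in ['jig','back_stop','cover_handle','cover_hinge','bed','board','die','glue','spool','jar','awl','shoe_last','tape']:
        print(c,t,[(np.round(r['xyz'],3).tolist(),round(r['p'],2)) for r in models.tip_of(c,t)][:4])
s=bot.read_state();print(s['time_s'],s['position'],s['tcp_rot'],s['opening'])
E
```

```text
pics
top jig []
top back_stop [([0.563, -0.278, 0.0], 0.59)]
top cover_handle [([0.56, -0.315, 0.262], 0.68), ([0.396, -0.422, -0.004], 0.6)]
top cover_hinge [([0.556, -0.32, 0.074], 0.88)]
top bed [([0.194, 0.297, -0.003], 0.94), ([0.558, 0.041, 0.0], 0.84)]
top board [([0.599, 0.305, 0.0], 0.86), ([0.626, 0.551, -0.002], 0.72)]
top die [([0.445, 0.331, 0.004], 0.97)]
top glue [([0.668, -0.407, 0.001], 0.93), ([0.554, -0.319, 0.073], 0.44)]
top spool [([0.752, 0.209, -0.0], 0.77)]
top jar [([0.393, -0.418, -0.004], 0.73)]
top awl [([0.349, -0.143, -0.0], 0.74)]
top shoe_last [([0.772, -0.212, 0.002], 0.59)]
top tape [([0.356, 0.14, -0.001], 0.54)]
side jig [([0.558, -0.219, 0.004], 0.88)]
side back_stop [([0.557, -0.283, -0.004], 0.88)]
side cover_handle [([0.557, -0.318, 0.265], 0.93)]
side cover_hinge [([0.558, -0.322, 0.07], 0.81), ([0.351, -0.141, 0.0], 0.31)]
side bed [([0.194, 0.293, 0.0], 0.87), ([0.555, 0.042, 0.002], 0.65)]
side board [([0.631, 0.554, -0.002], 0.96), ([0.602, 0.304, 0.003], 0.8)]
side die [([0.439, 0.331, 0.004], 0.72)]
side glue [([0.666, -0.402, 0.0], 0.81)]
side spool [([0.75, 0.21, -0.002], 0.96)]
side jar [([0.398, -0.423, -0.003], 0.66)]
side awl [([0.352, -0.14, 0.003], 0.44)]
side shoe_last [([0.77, -0.215, 0.004], 0.68)]
side tape [([0.359, 0.136, -0.0], 0.77)]
1.4 [ 0.27063669 -0.56332621  0.23353819] [[ 9.01403164e-01  4.32980756e-01 -1.69141003e-05]
 [ 4.32980756e-01 -9.01403164e-01  3.24195026e-05]
 [-1.20940277e-06 -3.65465222e-05 -9.99999999e-01]] 1.0025452355336923
```

View pictures.

View pics/top0.png

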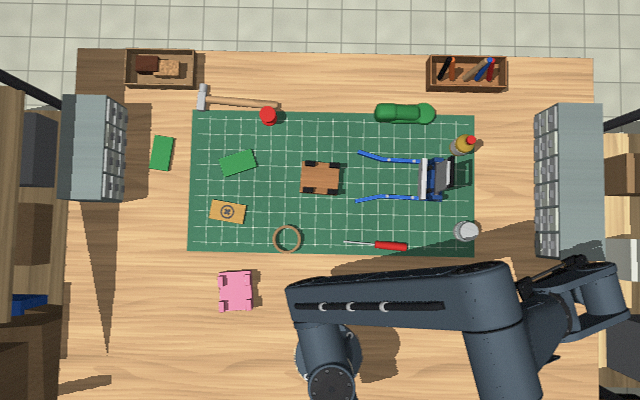

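View pics/side0.png

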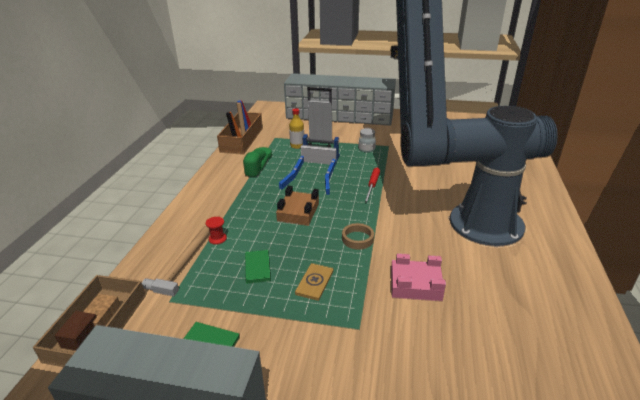

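```bash
cat > fit.py <<'E'
from h import *
def rect(W,m,zlo,zhi,near=None,r=.12):
    k=m&(W[...,2]>zlo)&(W[...,2]<zhi)
    if near is not None: k&=np.hypot(W[...,0]-near[0],W[...,1]-near[1])<r
    p=W[k]; (c,s,a)=cv2.minAreaRect((p[:,:2]*1000).astype(np.float32))
    return len(p),np.round(c,1),np.round(s,1),round(a,2),np.round(np.median(p[:,2])*1000,1)
E
python3 - <<'E'
from fit import *
im=cv2.imread('top.png');W=np.load('topW.npy');A=np.ones((400,640),bool)
iS=cv2.imread('side.png');WS=np.load('sideW.npy')
for n,w in(('top',W),('side',WS)):
    print(n,'board',rect(w,A,.008,.02,(.60,.305),.08)); print(' die',rect(w,A,.007,.02,(.443,.331),.08)); print(' bedribs',rect(w,A,.05,.07,(.557,.041)));print(' bed',rect(w,A,.03,.07,(.557,.041)))
    print(' rails',rect(w,A,.018,.03,(.558,-.16),.17)); print(' stop',rect(w,A,.052,.064,(.558,-.28),.08))
    print(' cover',rect(w,A,.1,.3,(.558,-.32),.1))
    for s in(1,-1):
        k=(w[...,2]>.018)&(w[...,2]<.03)&(abs(w[...,1]+.22)<.055)&(s*(w[...,0]-.558)>.03)&(s*(w[...,0]-.558)<.085)
        p=w[k]; print('  rail',s,len(p),np.polyfit(p[:,1],p[:,0],1),p[:,0].min(),p[:,0].max(),p[:,1].min())
print(cv2.imwrite('pics/c1.png',np.vstack([cv2.resize(im[110:240,140:400],(780,390)),])))
E
```

```text
top board (645, array([595.1, 308.2]), array([151.4, 145.8]), 38.69, np.float64(14.4))
 die (729, array([444.3, 330.6]), array([157. , 147.9]), 6.24, np.float64(12.9))
 bedribs (225, array([556.8,  32.7]), array([107.4, 100.5]), 86.82, np.float64(58.2))
 bed (1201, array([557. ,  36.7]), array([119.9, 100.6]), 86.81, np.float64(38.5))
 rails (460, array([ 559.5, -163.2]), array([310.6, 168.1]), 85.27, np.float64(25.8))
 stop (200, array([ 558.8, -295. ]), array([ 31.8, 126.9]), 87.17, np.float64(60.5))
 cover (514, array([ 557.4, -317.9]), array([13.5, 85.2]), 89.6, np.float64(218.2))
  rail 1 111 [0.04398952 0.62921665] 0.611564887607428 0.628658635578869 -0.2747220408776509
  rail -1 113 [0.04230301 0.5112104 ] 0.4950251709342267 0.5098133309751762 -0.273764381561915
side board (712, array([600.4, 308. ]), array([ 62. , 115.6]), 19.57, np.float64(13.1))
 die (802, array([442.6, 334.4]), array([113.9,  62.8]), 81.1, np.float64(11.4))
 bedribs (170, array([554.8,  38. ]), array([114.4,  99.8]), 86.39, np.float64(56.0))
 bed (887, array([555.7,  42.5]), array([123.6, 101.4]), 86.39, np.float64(36.5))
 rails (368, array([ 551.4, -170. ]), array([303.8, 167.9]), 82.03, np.float64(24.1))
 stop (179, array([ 556.9, -295.4]), array([ 53.1, 130.8]), 88.52, np.float64(58.6))
 cover (911, array([ 556.9, -313.2]), array([85.2, 20.4]), 0.23, np.float64(176.9))
  rail 1 70 [0.07443486 0.63326498] 0.5966710109370283 0.6260391904195481 -0.2748601420762
  rail -1 74 [-0.03280287  0.49420075] 0.4932996762141998 0.5266656342519627 -0.2748649124482001
True
```

View pics/c1.png

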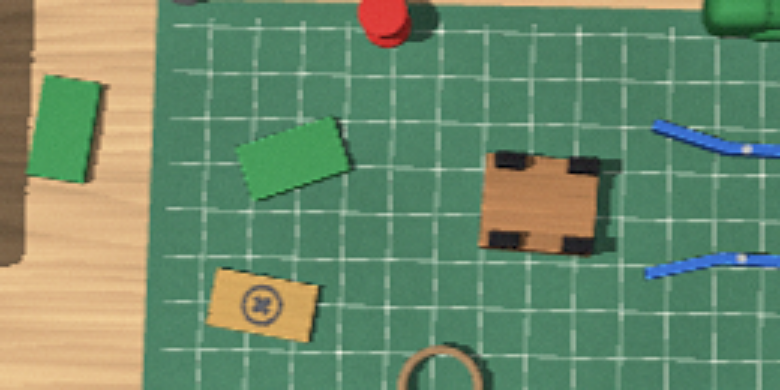

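```bash
cat > to.py <<'E'
from h import *
from scipy.spatial.transform import Rotation as R
import sys
O=np.array([.561,-.218]);XJ=np.array([-.0436,-.999]);YJ=np.array([.999,-.0436])
def jig(p): d=np.asarray(p)[...,:2]-O; return np.stack([d@XJ,d@YJ],-1)
def world(jx,jy): return O+jx*XJ+jy*YJ
def go(xy,tipz,yaw):
    s=bot.read_state(); Rt=np.array(s['tcp_rot']); a=np.radians(yaw); c,n=np.cos(a),np.sin(a)
    G=np.array([[c,n,0],[n,-c,0],[0,0,-1]])
    d=Rt.T@(np.r_[xy,tipz+.011]-s['position']); r=R.from_matrix(Rt.T@G).as_rotvec(degrees=True)
    print('shift',np.round(d,4),'turn',np.round(r,2))
def st():
    s=bot.read_state(); p=s['position']; print('t',s['time_s'],'tcp',np.round(p,4),'jig',np.round(jig(p),4),'F',np.round(s['force'],1),'op',round(s['opening'],3),'gf',s['grasp_force'],'q',np.round(s['joint_positions'],0))
E
python3 - <<'E'
from to import *
for f in('top','side'):
    w=np.load(f+'W.npy'); P=np.dstack([jig(w),w[...,2]])
    k=(abs(P[...,2]-.058)<.005)&(abs(P[...,0]-.068)<.025)&(abs(P[...,1])<.05); p=P[k]
    print(f,'stop front',np.percentile(p[:,0],[2,5,20,50]))
    k=(abs(P[...,2]-.0465)<.016)&(abs(P[...,0]+.257)<.09)&(abs(P[...,1]+.016)<.08); p=P[k]; print(cv2.minAreaRect((p[:,:2]*1000).astype(np.float32)))
    k=(P[...,2]>.25)&(abs(P[...,1])<.05)&(abs(P[...,0]-.105)<.06); print('handle',np.median(P[k],0),P[k][:,1].min(),P[k][:,1].max(),P[k][:,2].max())
go(world(-.35,-.016),.1,87.5)
E
```

```text
top stop front [0.06142781 0.06216391 0.06460746 0.07028803]
((-254.26747131347656, -15.120872497558594), (100.61986541748047, 119.89268493652344), 89.30907440185547)
handle [ 0.09898047 -0.00027167  0.27108152] -0.04106457104983237 0.04324410666520062 0.2798318480509041
side stop front [0.05362152 0.05418039 0.05730411 0.06256095]
((-260.0310363769531, -16.64162826538086), (101.37835693359375, 123.54686737060547), 88.8884048461914)
handle [ 0.09267655 -0.00182644  0.26571454] -0.04234167970055941 0.0426298425609437 0.27360584801467414
shift [ 0.5623 -0.5017  0.1226] turn [ -0.    -0.   -61.84]
```

```bash
python3 -m jog '[[0.5,0.56,-0.5,0.06,0,0,-62],[0.5,0.56,-0.5,0.06,0,0,-62],[0.5,0.56,-0.5,0.06,0,0,-62],[0.5,0.56,-0.5,0.06,0,0,-62],[0.5,0.56,-0.5,0.06,0,0,-62],[0.5,0.56,-0.5,0.06,0,0,-62],[0.5,0.56,-0.5,0.06,0,0,-62],[0.5,0.56,-0.5,0.06,0,0,-62],[0.5,0.56,-0.5,0.06,0,0,-62],[0.5,0.56,-0.5,0.06,0,0,-62],[0.5,0.56,-0.5,0.06,0,0,-62],[0.5,0.56,-0.5,0.06,0,0,-62],[0.5,0.56,-0.5,0.06,0,0,-62],[0.5,0.56,-0.5,0.06,0,0,-62],[0.5,0.56,-0.5,0.06,0,0,-62]]'; python3 -c "
from to import *
st();go(world(-.35,-.016),.014,87.5)"
```

```text
time_s: 3.28
position: [0.5584, 0.1284, 0.1736]
tcp_rot: [[0.043, 0.999, -0.001], [0.999, -0.043, -0.0], [-0.0, -0.001, -1.0]]
force: [0.5, -0.5, 0.5]
opening: 0.499
grasp_force: 0.0
t 3.275 tcp [0.5584 0.1284 0.1736] jig [-0.346  -0.0177] F [ 0.5 -0.5  0.5] op 0.499 gf 0.0 q [ 2. 31. 93. -0. 56.  4.]
shift [0.0041 0.0018 0.1486] turn [-0.04  0.02  0.06]
```

```bash
python3 -m jog '[[0.5,0.004,0.002,0.06,0,0,0],[0.5,0.004,0.002,0.12,0,0,0],[0.5,0.004,0.002,0.148,0,0,0],[0.5,0.004,0.002,0.148,0,0,0],[0.5,0,0.002,0.148,0,0,0],[0.5,-0.006,0.002,0.148,0,0,0],[0.5,-0.012,0.003,0.148,0,0,0],[0.5,-0.018,0.003,0.148,0,0,0],[0.5,-0.024,0.004,0.148,0,0,0],[0.5,-0.03,0.004,0.148,0,0,0],[0.5,-0.04,0.005,0.148,0,0,0],[0.5,-0.05,0.006,0.148,0,0,0],[0.5,-0.06,0.007,0.148,0,0,0],[0.5,-0.07,0.008,0.148,0,0,0],[0.5,-0.08,0.009,0.148,0,0,0],[0.5,-0.09,0.01,0.148,0,0,0],[0.5,-0.1,0.011,0.148,0,0,0]]'; python3 -c "
from to import *
st();im,W=pts('top')
P=np.dstack([jig(W),W[...,2]]);k=(abs(P[...,2]-.0465)<.016)&(abs(P[...,0]+.17)<.1)&(abs(P[...,1]+.016)<.08)
x=P[k][:,0];print(x.min(),x.max())
s,Ws=pts('side');cv2.imwrite('pics/push.png',np.hstack([cv2.resize(im[120:240,270:450],(400,267)),cv2.resize(s[100:220,230:410],(400,267))]))"
```

```text
time_s: 5.4
position: [0.5657, 0.0306, 0.0262]
tcp_rot: [[0.042, 0.999, 0.0], [0.999, -0.042, 0.002], [0.002, 0.0, -1.0]]
force: [0.1, 5.9, 4.6]
opening: 0.501
grasp_force: 3.2
t 5.4 tcp [0.5657 0.0306 0.0262] jig [-0.2486 -0.0061] F [0.1 5.9 4.6] op 0.501 gf 3.2470822613686323 q [-8. 44. 99.  0. 38. -6.]
-0.1999996703321608 -0.07344379105583379
```

View pics/push.png

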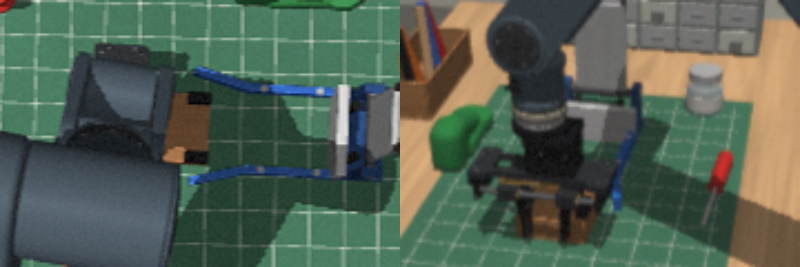

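```bash
python3 -m jog '[[0.5,-0.01,0.001,0,0,0,0],[0.5,-0.02,0.002,0,0,0,0],[0.5,-0.03,0.003,0,0,0,0],[0.5,-0.04,0.003,0,0,0,0],[0.5,-0.05,0.004,0,0,0,0],[0.5,-0.06,0.005,0,0,0,0],[0.5,-0.07,0.005,0,0,0,0],[0.5,-0.08,0.006,0,0,0,0],[0.5,-0.09,0.006,0,0,0,0],[0.5,-0.1,0.006,0,0,0,0],[0.5,-0.11,0.006,0,0,0,0],[0.5,-0.12,0.006,0,0,0,0],[0.5,-0.13,0.006,0,0,0,0],[0.5,-0.14,0.006,0,0,0,0],[0.5,-0.15,0.006,0,0,0,0],[0.5,-0.155,0.006,0,0,0,0],[0.5,-0.16,0.006,0,0,0,0],[0.5,-0.164,0.006,0,0,0,0],[0.5,-0.167,0.006,0,0,0,0]]'; python3 -c "
from to import *
st()"
```

```text
time_s: 7.88
position: [0.5644, -0.1358, 0.0259]
tcp_rot: [[0.041, 0.999, -0.001], [0.999, -0.041, 0.003], [0.003, -0.001, -1.0]]
force: [0.6, 7.2, 4.8]
opening: 0.497
grasp_force: 3.6
t 7.875 tcp [ 0.5644 -0.1358  0.0259] jig [-0.0822 -0.0002] F [0.6 7.2 4.8] op 0.497 gf 3.5582091473042965 q [-25.  44.  96.   0.  40. -22.]
```

```bash
python3 -m jog '[[0.5,-0.002,0,0,0,0,0],[0.5,-0.004,0,0,0,0,0],[0.5,-0.006,0,0,0,0,0],[0.5,-0.008,0,0,0,0,0],[0.5,-0.01,0,0,0,0,0]]' | egrep 'pos|force'; python3 -m jog '[[0.5,-0.001,0,0,0,0,0],[0.5,-0.002,0,0,0,0,0]]' | egrep 'pos|force';python3 -m jog '[[0.5,-0.001,0,0,0,0,0],[0.5,-0.002,0,0,0,0,0]]' | egrep 'pos|force'
```

```text
position: [0.5639, -0.1456, 0.0259]
force: [0.2, 6.4, 6.1]
grasp_force: 3.6
position: [0.5639, -0.1464, 0.0259]
force: [1.9, 12.3, 5.9]
grasp_force: 6.4
position: [0.5637, -0.1466, 0.0259]
force: [4.3, 18.6, 8.5]
grasp_force: 9.1
```

```bash
python3 -m jog '[[0.5,-0.001,0,0,0,0,0],[0.5,-0.002,0,0,0,0,0],[0.5,-0.002,0,0,0,0,0]]' | egrep 'pos|force'; python3 -m jog '[[0.5,0.006,0,0,0,0,0],[0.5,0.02,0,0,0,0,0],[0.5,0.03,0,-0.04,0,0,0],[0.5,0.04,0,-0.1,0,0,0],[0.5,0.06,0,-0.16,0,0,0],[0.7,0.1,0,-0.2,0,0,0],[0.85,0.16,0,-0.22,0,0,0],[0.85,0.22,0,-0.22,0,0,0],[0.85,0.28,0,-0.22,0,0,0],[0.85,0.34,0,-0.22,0,0,0],[0.85,0.4,0,-0.22,0,0,0],[0.85,0.44,0,-0.22,0,0,0],[0.85,0.44,0,-0.22,0,0,0]]' | egrep 'pos'; python3 - <<'E'
from to import *
st()
for c in('top','side'):
    im,W=pts(c); P=np.dstack([jig(W),W[...,2]])
    k=(abs(P[...,2]-.058)<.004)&(P[...,0]>-.07)&(P[...,0]<.064)&(abs(P[...,1])<.07)&((P[...,0]<.035))
    q=P[k]; print('rear ribs',c,q[:,0].min(),q[:,1].min(),q[:,1].max())
    k=(abs(P[...,2]-.058)<.006)&(abs(P[...,0]-.07)<.02)&(abs(P[...,1])<.03); print('stop',np.percentile(P[k][:,0],[2,5]))
    k=(abs(P[...,2]-.036)<.004)&(abs(P[...,0])<.08)&(abs(P[...,1])<.03); print('bed top',P[k][:,0].min(),P[k][:,0].max(),np.median(P[k][:,2]))
    cv2.imwrite(f'{c}1.png',im)
    for d in(-3.,0.,):pass
    # plates: fit with top-plane points only
    for n,ctr,h in(('board',(.6,.306),.014),('die',(.443,.332),.012)):
        m=models.outline_of(c,n); 
        for r in m:
            p=W[r['mask']]; p=p[np.isfinite(p[:,0])]; md=np.median(p,0)
            if np.hypot(*(md[:2]-ctr))<.05:
                p=p[abs(p[:,2]-np.median(p[:,2]))<.006]; print(n,c,cv2.minAreaRect((p[:,:2]*1000).astype(np.float32)),p[:,:2].mean(0),np.median(p[:,2]))
i1,i2=cv2.imread('top1.png'),cv2.imread('side1.png')
cv2.imwrite('pics/home.png',np.hstack([cv2.resize(i1[120:240,310:490],(400,267)),cv2.resize(i2[80:200,230:410],(400,267))]))
E
```

```text
position: [0.5633, -0.1467, 0.0259]
force: [3.8, 20.3, 9.0]
grasp_force: 10.8
position: [0.5818, 0.2888, 0.2449]
t 11.0 tcp [0.5818 0.2888 0.2449] jig [-0.5072 -0.0013] F [-0.6 -0.2 -0.7] op 0.854 gf 0.0 q [17. 31. 78. -0. 71. 19.]
rear ribs top -0.04805401258154924 -0.05159585147577774 0.04815066398478945
stop [0.0612824  0.06170696]
bed top -0.0579978704740069 0.06306405728377955 0.036898028088500956
board top ((612.9205322265625, 272.3087158203125), (62.04740905761719, 46.38288879394531), 17.345069885253906) [0.61211852 0.27198154] 0.014813072810131
rear ribs side -0.05447358736386284 -0.053362827669052856 0.045950130213497045
stop [0.05128583 0.05225253]
bed top -0.06646859853227181 0.06195220483993553 0.035771942060951134
board side ((600.5940551757812, 307.2018127441406), (61.89604187011719, 115.00178527832031), 19.541414260864258) [0.59928822 0.3110273 ] 0.013109331173524419
die side ((442.63995361328125, 334.3742980957031), (113.68511962890625, 62.5004768371582), 81.37503814697266) [0.44243567 0.33947526] 0.011276925589294606
```

View pics/home.png

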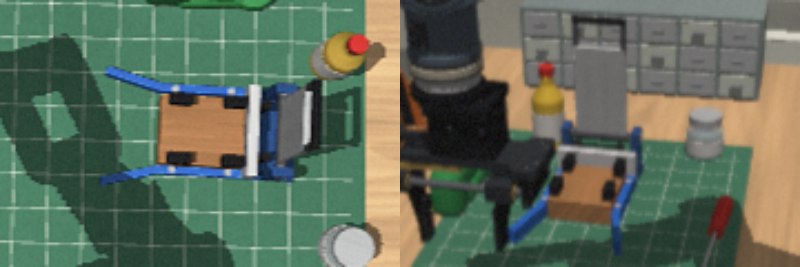

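```bash
cat >> h.py <<'E'
def wpts():
    c=viewer.camera_info('wrist'); im,d=viewer.capture('wrist')
    v,u=np.mgrid[:400,:640]; a=(u-c['cx'])/c['fx'];b=(v-c['cy'])/c['fy']; r=np.hypot(a,b)+1e-9; k=np.tan(np.clip(r,0,1.45))/r
    P=np.stack([a*k*d,b*k*d,d],-1); T=np.linalg.inv(c['world_to_cam']); W=P@T[:3,:3].T+T[:3,3]; W[(d==0)|(r>1.3)]=np.nan
    return im,W
E
python3 - <<'E'
from to import *
from fit import rect
im,W=wpts(); cv2.imwrite('pics/w1.png',im); A=np.ones((400,640),bool)
hs=cv2.cvtColor(im,cv2.COLOR_BGR2HSV)
for r in models.outline_of('wrist','board')+models.outline_of('wrist','die'):
    p=W[r['mask']];p=p[np.isfinite(p[:,0])];z=np.median(p[:,2]);p=p[abs(p[:,2]-z)<.005]
    print(round(r['p'],2),len(p),z,cv2.minAreaRect((p[:,:2]*1000).astype(np.float32)),p[:,:2].mean(0))
E
```

```text
0.83 4112 0.013138115895454494 ((600.3125610351562, 305.072998046875), (62.48781204223633, 110.52490997314453), 19.689472198486328) [0.59988755 0.30639002]
0.69 3690 0.011540269854813795 ((442.5306091308594, 332.6583251953125), (110.92273712158203, 63.49264144897461), 81.49180603027344) [0.44405877 0.3335919 ]
```

View pics/w1.png

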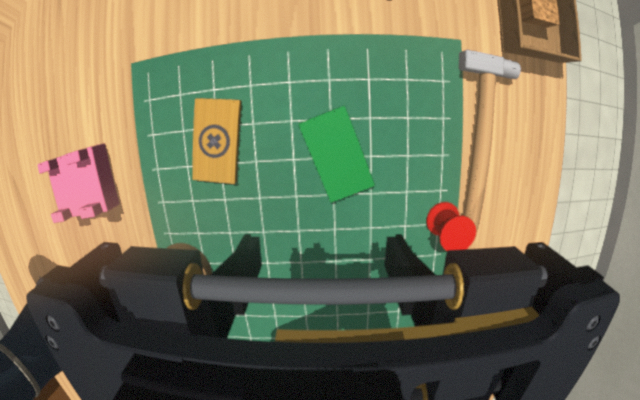

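```bash
python3 -c "
from to import *
go((.6003,.3055),.003,109.7)"
```

```text
shift [0.0213 0.0168 0.2317] turn [  0.     0.   -22.14]
```

```bash
python3 -m jog '[[0.9,0.021,0.017,0.05,0,0,-11],[0.9,0.021,0.017,0.1,0,0,-22],[0.9,0.021,0.017,0.15,0,0,-22],[0.9,0.021,0.017,0.19,0,0,-22],[0.9,0.021,0.017,0.22,0,0,-22],[0.9,0.021,0.017,0.231,0,0,-22],[0.9,0.021,0.017,0.231,0,0,-22],[0.5,0.021,0.017,0.231,0,0,-22],[0.5,0.021,0.017,0.231,0,0,-22],[0.5,0.021,0.017,0.231,0,0,-22],[0.5,0.021,0.017,0.231,0,0,-22]]'; python3 -c "
from to import *
st();go(world(-.02,-.001),.12,87.5)"
```

```text
time_s: 12.82
position: [0.601, 0.3066, 0.016]
tcp_rot: [[-0.336, 0.942, 0.002], [0.942, 0.336, 0.001], [-0.0, 0.002, -1.0]]
force: [-0.6, -0.6, 5.7]
opening: 0.709
grasp_force: 30.0
t 12.825 tcp [0.601  0.3066 0.016 ] jig [-0.5258  0.0171] F [-0.6 -0.6  5.7] op 0.709 gf 30.002234280109406 q [18. 50. 82. -0. 48. -2.]
shift [-0.4617 -0.2073 -0.1154] turn [ 1.300e-01 -2.000e-02  2.216e+01]
```

```bash
python3 -m jog '[[0.5,0,0,-0.05,0,0,0],[0.5,0,0,-0.1,0,0,0],[0.5,-0.05,-0.022,-0.15,0,0,5],[0.5,-0.1,-0.045,-0.155,0,0,11],[0.5,-0.15,-0.067,-0.155,0,0,16],[0.5,-0.2,-0.09,-0.155,0,0,22],[0.5,-0.25,-0.112,-0.155,0,0,22.2],[0.5,-0.3,-0.135,-0.155,0,0,22.2],[0.5,-0.35,-0.157,-0.155,0,0,22.2],[0.5,-0.4,-0.18,-0.155,0,0,22.2],[0.5,-0.43,-0.193,-0.155,0,0,22.2],[0.5,-0.45,-0.202,-0.155,0,0,22.2],[0.5,-0.462,-0.207,-0.155,0,0,22.2],[0.5,-0.462,-0.207,-0.155,0,0,22.2],[0.5,-0.462,-0.207,-0.155,0,0,22.2]]'|egrep 'pos|open|grasp'; python3 - <<'E'
from to import *
st(); im,W=wpts(); cv2.imwrite('pics/w2.png',im); P=np.dstack([jig(W),W[...,2]]); np.save('w2.npy',P)
k=(abs(P[...,2]-.059)<.006)&(abs(P[...,0])<.065)&(abs(P[...,1])<.06); p=P[k]
print('ribs',len(p))
for lo,hi in((-.06,-.01),(.02,.058)):
    for s in(-1,1):
        q=p[(p[:,0]>lo)&(p[:,0]<hi)&(p[:,1]*s>0)]
        if len(q)>20: print(lo,s,len(q),np.percentile(q[:,0],[1,99]),np.percentile(q[:,1],[1,99]),np.median(q[:,2]))
k=(abs(P[...,2]-.025)<.004)&(abs(P[...,0])<.06)&(abs(abs(P[...,1])-.059)<.009)
for s in(-1,1):
    q=P[k&(P[...,1]*s>0)]
    if len(q)>20: print('rail',s,len(q),np.percentile(q[:,1],[2,98]),np.polyfit(q[:,0],q[:,1],1))
k=(abs(P[...,2]-.055)<.008)&(abs(P[...,0]-.065)<.02)&(abs(P[...,1])<.03);q=P[k]; print('stop',len(q), np.percentile(q[:,0],[2,50]) if len(q) else 0)
E
```

```text
position: [0.5606, -0.1971, 0.1694]
opening: 0.705
grasp_force: 30.0
t 14.7 tcp [ 0.5606 -0.1971  0.1694] jig [-0.0209 -0.0014] F [-0.7 -0.2 -0.3] op 0.705 gf 29.997699558734894 q [-30.  32.  90.   0.  58. -28.]
ribs 6
rail -1 487 [-0.06666168 -0.05569512] [-0.03471422 -0.06398763]
rail 1 543 [0.05161744 0.06291816] [0.03767367 0.05989117]
stop 0 0
```

View pics/w2.png

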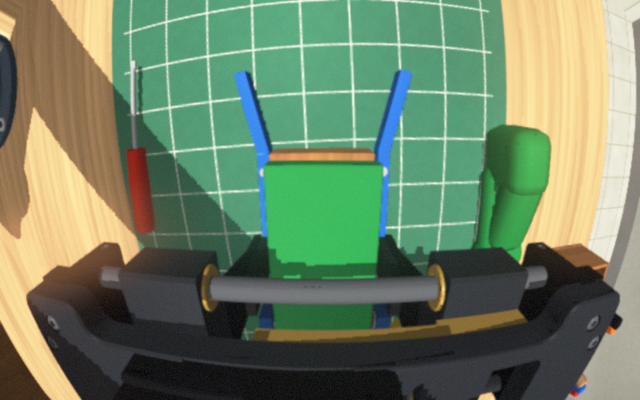

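```bash
python3 - <<'E'
from to import *
P=np.load('w2.npy'); im=cv2.imread('pics/w2.png'); 
k=(abs(P[...,2]-.0365)<.005)&(P[...,0]<-.03)&(P[...,0]>-.08)&(abs(P[...,1])<.06);q=P[k]
print(len(q),np.percentile(q[:,1],[1,99]),np.percentile(q[:,0],[1,50]),np.median(q[:,2]))
k=(abs(P[...,2]-.025)<.006)&(P[...,0]<-.045)&(P[...,0]>-.06)&(abs(abs(P[...,1])-.059)<.012)
for s in(-1,1):
    q=P[k&(P[...,1]*s>0)];print(len(q),np.percentile(q[:,1],[1,99]))
# board in the hand
k=(P[...,2]>.14)&(P[...,2]<.19)&(im[...,1]>120)&(im[...,0]<90)&(im[...,2]<90)&(abs(P[...,1])<.06)&(P[...,0]<.04);q=P[k];print('board',len(q),q.min(0),q.max(0),np.median(q[:,2]),np.percentile(q[:,1],[1,99]))
go(world(-.004,-.0018),.048,87.5)
E
```

```text
792 [-0.05175528  0.04491332] [-0.06085633 -0.05726847] 0.035074437313715345
155 [-0.06687992 -0.05499943]
155 [0.05051414 0.06254797]
board 697 [-0.07451074 -0.03415014  0.15878318] [-0.00736542  0.02860747  0.16813025] 0.16641720721980371 [-0.03258491  0.02836485]
shift [-0.017  -0.0004  0.1105] turn [-0.03 -0.04  0.04]
```

```bash
python3 -m jog '[[0.5,-0.008,-0.0005,0.03,0,0,0],[0.5,-0.016,-0.0005,0.06,0,0,0],[0.5,-0.016,-0.0005,0.08,0,0,0],[0.5,-0.016,-0.0005,0.095,0,0,0],[0.5,-0.016,-0.0005,0.103,0,0,0],[0.5,-0.016,-0.0005,0.109,0,0,0],[0.5,-0.016,-0.0005,0.113,0,0,0],[0.5,-0.016,-0.0005,0.116,0,0,0],[0.5,-0.016,-0.0005,0.116,0,0,0]]'; python3 -c "
from to import *
st()"
```

```text
time_s: 15.88
position: [0.5595, -0.2144, 0.0536]
tcp_rot: [[0.044, 0.999, 0.0], [0.999, -0.044, -0.0], [-0.0, 0.0, -1.0]]
force: [0.2, -0.0, -0.9]
opening: 0.713
grasp_force: 30.0
t 15.875 tcp [ 0.5595 -0.2144  0.0536] jig [-0.0035 -0.0017] F [ 0.2 -0.  -0.9] op 0.713 gf 29.997525215148926 q [-32.  42.  93.   0.  44. -29.]
```

```bash
python3 -m jog '[[0.5,-0.0015,0,0.001,0,0,0],[0.5,-0.003,0,0.001,0,0,0],[0.5,-0.0045,0,0.001,0,0,0],[0.5,-0.0055,0,0.001,0,0,0]]'|egrep 'pos|for'; python3 -m jog '[[0.5,-0.001,0,0.0005,0,0,0],[0.5,-0.0015,0,0.0005,0,0,0]]'|egrep 'pos|for';python3 -m jog '[[0.5,-0.001,0,0,0,0,0],[0.5,-0.0015,0,0,0,0,0]]'|egrep 'pos|for'
```

```text
position: [0.5592, -0.2201, 0.0526]
force: [-0.3, -0.8, -1.1]
grasp_force: 30.0
position: [0.5592, -0.2206, 0.0522]
force: [0.2, 4.7, 1.2]
grasp_force: 30.0
position: [0.5591, -0.2207, 0.0521]
force: [2.0, 7.6, 1.9]
grasp_force: 30.0
```

```bash
python3 -m jog '[[0.5,-0.001,0,0.0015,0,0,0],[0.5,-0.001,0,0.0015,0,0,0]]'|egrep 'pos|for'; python3 -m jog '[[0.85,0,0,0,0,0,0],[0.85,0,0,0,0,0,0],[0.85,0,0,-0.01,0,0,0],[0.85,0,0,-0.04,0,0,0],[0.85,0,0,-0.08,0,0,0],[0.85,0.03,0,-0.13,0,0,0],[0.85,0.09,0,-0.16,0,0,0],[0.85,0.12,0,-0.16,0,0,0],[0.85,0.12,0,-0.16,0,0,0]]'|egrep 'pos|open'; python3 - <<'E'
from to import *
st(); im,W=wpts(); cv2.imwrite('pics/w3.png',im); P=np.dstack([jig(W),W[...,2]]); np.save('w3.npy',P)
k=(abs(P[...,2]-.050)<.005)&(abs(P[...,0])<.07)&(abs(P[...,1])<.034)&(im[...,1]>im[...,2].astype(int)+40);q=P[k]
print(len(q),np.percentile(q,[1,50,99],axis=0),cv2.minAreaRect((q[:,:2]*1000).astype(np.float32)))
go((.4426,.3327),.05,81.5)
E
```

```text
position: [0.5591, -0.2208, 0.052]
force: [0.7, 10.9, 10.1]
grasp_force: 30.0
position: [0.5643, -0.1021, 0.2118]
opening: 0.85
t 18.25 tcp [ 0.5643 -0.1021  0.2118] jig [-0.1159 -0.0018] F [-0.8 -0.2  0.3] op 0.85 gf 0.0 q [-21.  28.  91.  -0.  61. -19.]
2545 [[-0.05073499 -0.03201712  0.04698154]
 [-0.02144781 -0.00294966  0.04902656]
 [ 0.05723489  0.0265058   0.05062229]] ((3.5560264587402344, -2.749969482421875), (109.52445220947266, 61.150848388671875), 0.17082083225250244)
shift [ 0.4309 -0.1403  0.1497] turn [0.05 0.06 6.07]
```

View pics/w3.png

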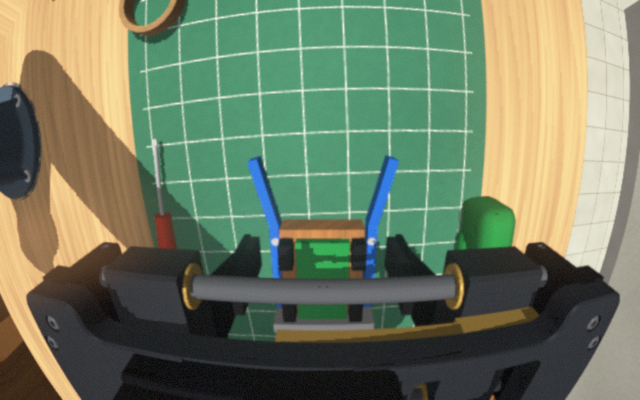

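```bash
python3 -m jog '[[0.88,0.05,-0.016,0,0,0,2],[0.88,0.1,-0.032,0,0,0,4],[0.88,0.15,-0.048,0,0,0,6],[0.88,0.2,-0.065,0,0,0,6],[0.88,0.25,-0.081,0.02,0,0,6],[0.88,0.3,-0.097,0.06,0,0,6],[0.88,0.35,-0.114,0.1,0,0,6],[0.88,0.4,-0.13,0.13,0,0,6],[0.88,0.42,-0.138,0.145,0,0,6],[0.88,0.431,-0.14,0.15,0,0,6],[0.88,0.431,-0.14,0.15,0,0,6],[0.88,0.431,-0.14,0.15,0,0,6]]'|egrep 'pos'; python3 -c "
from to import *
st();go((.4426,.3327),.004,81.5)"
```

```text
position: [0.445, 0.3318, 0.0613]
t 19.8 tcp [0.445  0.3318 0.0613] jig [-0.5442 -0.1399] F [-0.2  0.7 -0.4] op 0.881 gf 0.0 q [ 25.  40. 100.  -0.  41.  34.]
shift [ 0.0005 -0.0026  0.0463] turn [ 0.08 -0.03 -0.14]
```

```bash
python3 -m jog '[[0.88,0.0005,-0.0026,0.02,0,0,0],[0.88,0.0005,-0.0026,0.036,0,0,0],[0.88,0.0005,-0.0026,0.046,0,0,0],[0.88,0.0005,-0.0026,0.046,0,0,0],[0.5,0.0005,-0.0026,0.046,0,0,0],[0.5,0.0005,-0.0026,0.046,0,0,0],[0.5,0.0005,-0.0026,0.046,0,0,0],[0.5,0.0005,-0.0026,0.046,0,0,0]]'; python3 -c "
from to import *
st();go(world(-.012,-.0019),.12,87.5)"
```

```text
time_s: 20.8
position: [0.4421, 0.3341, 0.0151]
tcp_rot: [[0.148, 0.989, 0.002], [0.989, -0.148, 0.001], [0.001, 0.002, -1.0]]
force: [1.3, -0.5, 1.0]
opening: 0.704
grasp_force: 30.0
t 20.8 tcp [0.4421 0.3341 0.0151] jig [-0.5463 -0.1429] F [ 1.3 -0.5  1. ] op 0.704 gf 30.00100314617157 q [ 26.  44. 101.  -0.  35.  34.]
shift [-0.5164  0.1966 -0.1161] turn [ 0.12 -0.06 -6.03]
```

```bash
python3 -m jog '[[0.5,0,0,-0.05,0,0,0],[0.5,0,0,-0.1,0,0,0],[0.5,-0.05,0.019,-0.14,0,0,-2],[0.5,-0.1,0.038,-0.155,0,0,-4],[0.5,-0.15,0.057,-0.155,0,0,-6],[0.5,-0.2,0.076,-0.155,0,0,-6],[0.5,-0.25,0.095,-0.155,0,0,-6],[0.5,-0.3,0.114,-0.155,0,0,-6],[0.5,-0.35,0.133,-0.155,0,0,-6],[0.5,-0.4,0.152,-0.155,0,0,-6],[0.5,-0.45,0.171,-0.155,0,0,-6],[0.5,-0.49,0.187,-0.155,0,0,-6],[0.5,-0.51,0.194,-0.155,0,0,-6],[0.5,-0.516,0.197,-0.155,0,0,-6],[0.5,-0.516,0.197,-0.155,0,0,-6],[0.5,-0.516,0.197,-0.155,0,0,-6]]'|egrep 'pos|open|for'; python3 - <<'E'
from to import *
st(); im,W=wpts(); P=np.dstack([jig(W),W[...,2]])
k=(P[...,2]>.155)&(P[...,2]<.19)&(abs(P[...,1])<.06)&(P[...,0]<.04)&(im[...,2]>im[...,0].astype(int)+50);q=P[k];print('die',len(q),np.percentile(q,[1,50,99],axis=0))
go(world(-.007,-.0019),.057,87.5)
E
```

```text
position: [0.5586, -0.2039, 0.1693]
force: [0.4, 0.9, -4.1]
opening: 0.709
grasp_force: 30.0
t 22.8 tcp [ 0.5586 -0.2039  0.1693] jig [-0.014 -0.003] F [ 0.4  0.9 -4.1] op 0.709 gf 29.9976047873497 q [-31.  32.  90.   0.  58. -28.]
die 13775 [[-0.06780695 -0.03372463  0.15933204]
 [-0.03716867 -0.00361254  0.16550365]
 [ 0.03805065  0.02623346  0.16724567]]
shift [-0.007   0.001   0.1015] turn [-0.06 -0.06  0.06]
```

```bash
python3 -m jog '[[0.5,-0.007,0.001,0.03,0,0,0],[0.5,-0.007,0.001,0.06,0,0,0],[0.5,-0.007,0.001,0.08,0,0,0],[0.5,-0.007,0.001,0.09,0,0,0],[0.5,-0.007,0.001,0.096,0,0,0],[0.5,-0.007,0.001,0.1,0,0,0],[0.5,-0.007,0.001,0.102,0,0,0],[0.5,-0.007,0.001,0.102,0,0,0]]'|egrep 'pos|for'; python3 -c "
from to import *
st()"
```

```text
position: [0.5601, -0.213, 0.0679]
force: [-0.7, -0.1, -3.7]
grasp_force: 30.0
t 23.85 tcp [ 0.5601 -0.213   0.0679] jig [-0.0049 -0.0011] F [-0.7 -0.1 -3.7] op 0.707 gf 29.99750554561615 q [-31.  41.  93.   0.  46. -29.]
```

```bash
python3 -m jog '[[0.5,-0.0015,-0.0005,0.001,0,0,0],[0.5,-0.003,-0.0008,0.0015,0,0,0],[0.5,-0.0045,-0.0008,0.002,0,0,0],[0.5,-0.006,-0.0008,0.002,0,0,0]]'|egrep 'pos|for'; python3 -m jog '[[0.5,-0.001,0,0,0,0,0],[0.5,-0.002,0,0,0,0,0]]'|egrep 'pos|for';python3 -m jog '[[0.5,-0.001,0,0.0003,0,0,0],[0.5,-0.0015,0,0.0005,0,0,0]]'|egrep 'pos|for'
```

```text
position: [0.5589, -0.219, 0.0655]
force: [0.2, -0.6, -4.8]
grasp_force: 30.0
position: [0.5588, -0.221, 0.0656]
force: [-1.5, 0.2, -3.8]
grasp_force: 30.0
position: [0.5588, -0.2212, 0.0653]
force: [1.4, 5.1, 0.2]
grasp_force: 30.0
```

```bash
python3 -m jog '[[0.5,-0.001,0,0.0005,0,0,0],[0.5,-0.001,0,0.001,0,0,0]]'|egrep 'pos|for'; python3 -m jog '[[0.85,0,0,0,0,0,0],[0.85,0,0,0,0,0,0],[0.85,0,0,-0.01,0,0,0],[0.85,0,0,-0.04,0,0,0],[0.85,0,0,-0.08,0,0,0],[0.85,0.03,0,-0.13,0,0,0],[0.85,0.08,0,-0.19,0,0,0],[0.85,0.08,0,-0.2,0,0,0],[0.85,0.08,0,-0.2,0,0,0]]'|egrep 'pos|open'; python3 - <<'E'
from to import *
st(); im,W=wpts(); cv2.imwrite('pics/w4.png',im); P=np.dstack([jig(W),W[...,2]])
k=(abs(P[...,2]-.062)<.006)&(abs(P[...,0])<.07)&(abs(P[...,1])<.034)&(im[...,2]>im[...,0].astype(int)+40);q=P[k]
print(len(q),np.percentile(q,[1,50,99],axis=0),cv2.minAreaRect((q[:,:2]*1000).astype(np.float32)))
t,W=pts('top'); P=np.dstack([jig(W),W[...,2]]);cv2.imwrite('top4.png',t)
k=(P[...,2]>.2)&(abs(P[...,1])<.05)&(abs(P[...,0]-.105)<.06);q=P[k]; print('cover',np.median(q,0)); b=q[q[:,2]>.255]; print(np.percentile(b,[2,50,98],axis=0))
print(models.tip_of('top','cover_handle')[:1]);viewer.capture('side');print(models.tip_of('side','cover_handle')[:1])
go(world(.10,-.0015),.30,-2.5)
E
```

```text
position: [0.5587, -0.2213, 0.065]
force: [-1.5, 7.1, 6.2]
grasp_force: 30.0
position: [0.5635, -0.1434, 0.2669]
opening: 0.85
t 26.225 tcp [ 0.5635 -0.1434  0.2669] jig [-0.0746 -0.0008] F [-0.1 -0.2 -0.3] op 0.85 gf 0.0 q [-25.  25.  87.  -0.  69. -23.]
3534 [[-0.05111425 -0.03314187  0.05699061]
 [-0.00507136 -0.0026944   0.0611894 ]
 [ 0.05731389  0.02679644  0.06320387]] ((3.998004913330078, -3.2467384338378906), (110.96756744384766, 61.35868453979492), 0.2625112235546112)
cover [ 9.88785210e-02 -8.36216028e-05  2.52010739e-01]
[[ 0.09404841 -0.04073275  0.26517681]
 [ 0.09947055 -0.00031389  0.2711231 ]
 [ 0.10542932  0.04243258  0.27722221]]
[{'xyz': [0.5584, -0.3157, 0.2638], 'p': 0.72}]
[{'xyz': [0.5586, -0.3154, 0.2645], 'p': 0.71}]
shift [-0.1739  0.0015 -0.0488] turn [-0.18  0.09 89.89]
```

```bash
python3 -m jog '[[0.5,0,0,-0.03,0,0,10],[0.5,0,0,-0.05,0,0,20],[0.5,-0.02,0,-0.05,0,0,30],[0.5,-0.05,0,-0.05,0,0,40],[0.5,-0.08,0,-0.05,0,0,50],[0.5,-0.11,0,-0.05,0,0,60],[0.5,-0.14,0,-0.05,0,0,70],[0.5,-0.16,0,-0.05,0,0,80],[0.5,-0.172,0,-0.05,0,0,90],[0.5,-0.172,0,-0.05,0,0,90],[0.5,-0.172,0,-0.05,0,0,90]]'|egrep 'pos|open'; python3 - <<'E'
from to import *
st(); im,W=wpts(); cv2.imwrite('pics/w5.png',im); P=np.dstack([jig(W),W[...,2]])
k=(P[...,2]>.255)&(P[...,2]<.28)&(abs(P[...,1])<.05)&(abs(P[...,0]-.1)<.03)&(im.max(2)<90);q=P[k]; print(len(q),np.percentile(q,[2,50,98],axis=0) if len(q) else 0)
go(world(.0985,-.001),.247,-2.5)
E
```

```text
position: [0.5542, -0.315, 0.313]
opening: 0.5
t 27.85 tcp [ 0.5542 -0.315   0.313 ] jig [ 0.0971 -0.0025] F [0.  0.2 0.5] op 0.5 gf 0.0 q [-40.  27.  75.   0.  79.  53.]
1999 [[ 0.09312301 -0.03964834  0.26389378]
 [ 0.09872422  0.00487476  0.26926559]
 [ 0.10438015  0.04123318  0.27112972]]
shift [0.0014 0.0016 0.0554] turn [-0.06  0.06  0.08]
```

View pics/w5.png

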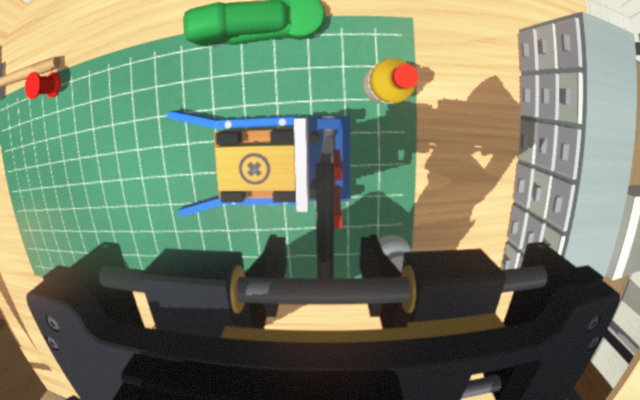

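```bash
python3 -m jog '[[0.5,0.0015,0.0015,0.02,0,0,0],[0.5,0.0015,0.0015,0.04,0,0,0],[0.5,0.0015,0.0015,0.052,0,0,0],[0.5,0.0015,0.0015,0.057,0,0,0],[0.5,0.0015,0.0015,0.057,0,0,0],[0.3,0.0015,0.0015,0.057,0,0,0],[0.05,0.0015,0.0015,0.057,0,0,0],[0.05,0.0015,0.0015,0.057,0,0,0],[0.05,0.0015,0.0015,0.057,0,0,0],[0.05,0.0015,0.0015,0.057,0,0,0]]'; python3 -c "
from to import *
st()"
```

```text
time_s: 29.15
position: [0.5561, -0.3167, 0.2573]
tcp_rot: [[0.999, -0.044, 0.0], [-0.044, -0.999, 0.0], [0.0, -0.0, -1.0]]
force: [-0.7, 0.3, 1.3]
opening: 0.127
grasp_force: 30.0
t 29.15 tcp [ 0.5561 -0.3167  0.2573] jig [ 0.0988 -0.0006] F [-0.7  0.3  1.3] op 0.127 gf 29.994995892047882 q [-40.  30.  78.   0.  72.  53.]
```

```bash
python3 -m jog '[[0.05,0,-0.008,0.0003,0,0,0],[0.05,0,-0.0195,0.0014,0,0,0],[0.05,0,-0.0387,0.0047,0,0,0],[0.05,0,-0.0575,0.0099,0,0,0],[0.05,0,-0.0757,0.017,0,0,0]]' | egrep 'pos|for|open'; python3 -m jog '[[0.05,0,-0.0173,0.0089,0,0,0],[0.05,0,-0.0337,0.0194,0,0,0],[0.05,0,-0.049,0.0315,0,0,0],[0.05,0,-0.063,0.0451,0,0,0]]'| egrep 'pos|for|open'; python3 -c "
from to import *
st()"
```

```text
position: [0.5592, -0.2398, 0.2399]
force: [-2.0, -3.6, 0.3]
opening: 0.129
grasp_force: 30.0
position: [0.5622, -0.1772, 0.1938]
force: [-1.9, -5.1, 0.2]
opening: 0.125
grasp_force: 30.0
t 30.275 tcp [ 0.5622 -0.1772  0.1938] jig [-0.0408 -0.0006] F [-1.9 -5.1  0.2] op 0.125 gf 29.98683214187622 q [-28.  30.  90.   0.  60.  64.]
```

```bash
python3 -m jog '[[0.05,0,-0.0125,0.0149,0,0,0],[0.05,0,-0.0235,0.031,0,0,0],[0.05,0,-0.0329,0.0481,0,0,0],[0.05,0,-0.0405,0.066,0,0,0],[0.05,0,-0.0442,0.0771,0,0,0],[0.05,0,-0.0467,0.0865,0,0,0],[0.05,0,-0.0484,0.0942,0,0,0],[0.05,0,-0.0498,0.1018,0,0,0],[0.05,0,-0.0509,0.1096,0,0,0],[0.05,0,-0.0517,0.1173,0,0,0]]' | egrep 'pos|for|open'; python3 -m jog '[[0.05,0,-0.0003,0.004,0,0,0],[0.05,0,-0.0005,0.008,0,0,0]]'| egrep 'pos|for|open'; python3 -m jog '[[0.05,0,0,0.003,0,0,0],[0.05,0,0,0.006,0,0,0]]'| egrep 'pos|for|open'
```

```text
position: [0.5643, -0.1278, 0.0768]
force: [-3.6, -8.8, 2.1]
opening: 0.125
grasp_force: 30.0
position: [0.5643, -0.1275, 0.0689]
force: [-3.5, -10.0, 1.9]
opening: 0.128
grasp_force: 30.0
position: [0.5646, -0.1275, 0.0665]
force: [-11.8, -5.8, 40.2]
opening: 0.125
grasp_force: 30.0
```

```bash
python3 -m jog '[[0.3,0,0,-0.003,0,0,0],[0.3,0,0,-0.003,0,0,0],[0.3,0,0,-0.003,0,0,0]]'|egrep 'pos|for'; python3 -m jog '[[0.3,0,0,-0.01,0,0,0],[0.3,0,0,-0.03,0,0,0],[0.3,0,0,-0.06,0,0,0],[0.3,0,0,-0.12,0,0,0],[0.3,0,-0.04,-0.18,0,0,0],[0.3,0,-0.1,-0.2,0,0,0],[0.3,0,-0.16,-0.2,0,0,0],[0.3,0,-0.22,-0.2,0,0,0],[0.3,0,-0.26,-0.2,0,0,0],[0.3,0,-0.26,-0.2,0,0,0]]'|egrep 'pos|for'; python3 - <<'E'
from to import *
for c in('side','top'):
    im,W=pts(c); cv2.imwrite(f'{c}6.png',im); P=np.dstack([jig(W),W[...,2]])
    k=(P[...,2]>.062)&(P[...,2]<.1)&(abs(P[...,1])<.035)&(P[...,0]>-.04)&(P[...,0]<.08); q=P[k]
    if len(q): print(c,len(q),np.polyfit(q[:,0],q[:,2],1),np.median(q[:,2]))
    print([ (r['xyz'],r['p']) for r in models.tip_of(c,'cover_handle')[:1]])
i1,i2=cv2.imread('top6.png'),cv2.imread('side6.png')
cv2.imwrite('pics/end.png',np.hstack([cv2.resize(i1[120:240,310:490],(400,267)),cv2.resize(i2[80:200,230:410],(400,267))]))
E
```

```text
position: [0.5642, -0.125, 0.0657]
force: [0.1, -0.7, 1.4]
grasp_force: 0.0
position: [0.5754, 0.1372, 0.2669]
force: [-0.3, -0.3, -0.3]
grasp_force: 0.0
side 331 [0.00870542 0.07756787] 0.07626904169062287
[([0.5658, -0.129, 0.0717], 0.86)]
top 878 [0.00950659 0.07897022] 0.07840111623214874
[([0.565, -0.1279, 0.0696], 0.88)]
```

View pics/end.png

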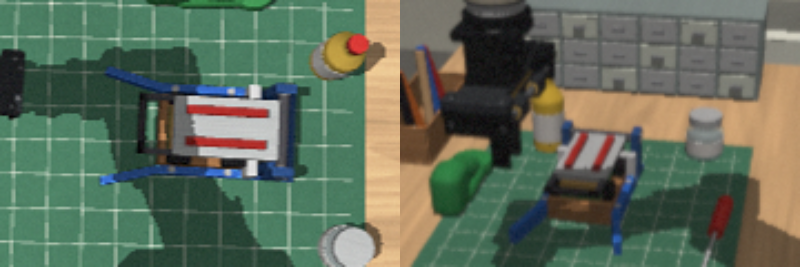

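```bash
python3 -c "
from h import *
print(bot.read_state()['time_s'],workorder.hand_in())"
```

```text
the job is handed in; nothing more can be done
33.85 None
```

The press is loaded in the order asked (bed block, green board, brass die, each against the back stop), the cover is down level on its stop and released, and the job is handed in at 33.85 s; I did not re-measure the bystanders at the end, and the hand-in gave no verdict.

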